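# Bring the red tin round to the front of the turntable

## Robot

A 6-joint arm with a two-finger parallel gripper is mounted at the origin on the work surface. World frame = base frame: x ahead of the robot, y to its left, z up, the work surface at z = 0. Lengths are in m, angles in rad, forces in N, time in s.
With the tool pointing down it reaches from about 0.25 to 0.8 m from the base axis. Payload 8.5 kg.
Tool frame: the origin (TCP) lies midway between the tips of the shut fingers; the grasp point (between the pads) lies 19 mm behind it; x points along the fingers, y is the direction in which the jaws open and shut, and the axes are right-handed (so a half turn about x gives the same grasp; the last joint's range is limited). The gripper opens to 85 mm and grips with 20 to 120 N. Pads are 22 mm wide; open, the fingers measure 114 mm over their backs; the gripper's body (76 mm by 85 mm) begins 54 mm behind the grasp point. The pads swing forward as they close: fully open they stand 13 mm farther back than shut.
Start: joints at [-1.237, 0.238, -0.013, 1.319, 0, 1.571], TCP at [0.172, -0.496, 0.231] pointing down, gripper open.
Joint ranges: [-2.66, 2.66], [-1.03, 1.9], [-1.14, 1.46], [-1.82, 2.27], [-1.45, 1.34], [-3.14, 3.14]. Speed limits (rad/s): [2.22, 2.22, 2.79, 3.14, 3.14, 3.14].

## Interface

Orientations are given as a unit quaternion [w, x, y, z].
In Python, from bench import r gives the robot as it stands.
- The arm moves only by the tool jog_arm, never from a script. Its argument "motion" is a list of rows, each an object of numbers: "dx", "dy", "dz": the shift along the world's x, y, z normalised to -1 to 1, where 1 is 0.075 m; "twist": the turn about the world's z normalised to -1 to 1, where 1 is pi/4 rad. A call has 1 to 12 rows; each row shifts and turns the commanded pose from where the row before left it; what a row does not reach is not made up. A row lasts 1/8 s, in which the tool goes at most 62.5 mm and 10.7 degrees, less where a joint would pass 70% of its speed; a pose out of reach is approached as far as the arm can. A call with a number of a shift or a turn outside -1 to 1 is refused whole. A call with a gripper value outside its range is refused whole. "claw" is the closure, from 0 (fully open) to 1 (shut), set as the call begins (left out, the last holds). The fingers move at their own pace and stop on an object; "grip_force" is the grip in N (left out, the last holds). Time passes only in rows, so rows that do not move let the fingers close. It gives the time, the measured TCP pose, the force and the opening at its end, in the units of the state.
- r.get_state(): the state, without advancing time (a new reading comes with each control period).
- r.get_image(name): name is "side" or "top" or "wrist"; returns the picture (420x560x3 uint8, red, green, blue); there is no depth.
- r.get_calibration(name): a dict with "fx", "fy", "cx", "cy" (pixels), "origin" and "rotation" of the camera in the world; the wrist camera has in their place "T_tool_cam" (4x4, takes a point from camera to tool coordinates, whose origin is the TCP and whose axes are the tool frame's). Camera axes: x right, y up, looking along -z (the intrinsics and any distortion apply to the point x, -y, -z); pixel columns grow to the right and rows downward; lengths in m; the calibration is good to about 2 mm. A picture is of the moment at which its call begins: read the wrist's pose just before it. get_calibration takes no time and is no camera call.
- r.hand_in(): hands the job in, once; it reports no verdict.
The state is a dict: "t": time; "joint_pos": joint angles; "joint_velocities": joint speeds; "joint_torque": joint torques, N m; "tcp_pos": TCP position; "tool_rot": TCP orientation; "wrist_force": force on the tool from outside, world axes, zero at the start; "torque": the same for the moment, N m; "gripper_width": finger opening in m.
Only numpy, scipy, OpenCV 4.12 (cv2) and the standard library are available. Lean on these libraries where they do the work, as an engineer would, in place of code of your own. Each camera call takes 0.05 s, during which the arm holds its last target.

## Task

Turn the wooden turntable by pushing its scalloped rim gently round with the fingertips, until the tin with the red lid is at the front, straight out from the middle of the turntable towards the robot's edge of the bench. Touch none of the tins and lift nothing, and do not disturb the gift box, the tape dispenser and the hand stamp; finish with the turntable standing still.

Things in the scene. Friction and masses are not known exactly. Their poses are not given: they have to be found in the camera images.
- tin_red: The tin to bring to the front. Round lidded tin, 54 mm across and 38 mm tall, about 110 g, standing loose on the tray; bright red lid, kraft-paper band. Origin at the centre of its underside, which is at z = 0.045.
- tin_cream: Round lidded tin, 54 mm across and 38 mm tall, about 110 g, standing loose on the tray; cream lid, kraft-paper band. Origin at the centre of its underside, which is at z = 0.045. Not to be touched.
- tin_brown: Round lidded tin, 54 mm across and 38 mm tall, about 110 g, standing loose on the tray; dark brown lid, kraft-paper band. Origin at the centre of its underside, which is at z = 0.045. Not to be touched.
- tin_green: Round lidded tin, 54 mm across and 38 mm tall, about 110 g, standing loose on the tray; dark green lid, kraft-paper band. Origin at the centre of its underside, which is at z = 0.045. Not to be touched.
- tin_blue: Round lidded tin, 54 mm across and 38 mm tall, about 110 g, standing loose on the tray; dark blue lid, kraft-paper band. Origin at the centre of its underside, which is at z = 0.045. Not to be touched.
- tin_silver: Round lidded tin, 54 mm across and 38 mm tall, about 110 g, standing loose on the tray; bare metal lid, kraft-paper band. Origin at the centre of its underside, which is at z = 0.045. Not to be touched.
- tray_centre (a point): Centre of the top of the turntable's light wooden tray, on its upright turning axis, at z = 0.045. The tray is a disc of radius 125 mm with ten equal rounded lobes round its rim, every 36 degrees, reaching 146 mm from the axis. The six tins stand in a ring about 83 mm from the axis, their outer sides at most 121 mm from it.
- rim_lobe (a point): Outermost point of one lobe (all ten look alike), 146 mm from the axis, half-way up the rim (z = 0.034); it turns with the tray. Each lobe is an upright cylinder, radius 28 mm, centred 118 mm from the axis, z = 0.025 to 0.044, with 22 mm free beneath. Half-way between lobes lie hollows 21 mm deep, 23 mm wide at the bottom (125 mm from the axis), 39 mm wide at 135 mm.
- tray (a joint): Turning angle of the tray in rad, growing anticlockwise seen from above; it turns both ways with no stop in reach (limits at +-20 rad). About 1 N along the rim keeps it moving; let go from a slow push it stops within a few degrees. The tins ride round with it.
- turntable: The turntable: a round wooden foot, 150 mm across, fixed on the mat, with the tray turning on it. Origin on the axis at the foot's underside (z = 0.003); the foot and bearing take up z = 0.003 to 0.025 under the tray. Its yaw is that of the foot, not of the tray or the tins.
- mat: Thin dark non-slip mat under the turntable, 340 x 340 x 3 mm, fixed, origin at the centre of its underside, sides along the world axes; the turntable's axis stands over its middle. Its -x edge lies along the robot's edge of the bench: this is the front.
- gift_box: Bystander: closed flat kraft gift box, 200 x 200 x 38 mm, origin at the centre of its underside. It stands to one side of the turntable.
- tape_dispenser: Bystander: berry-coloured tape dispenser, 150 (its own x) x 60 (its own y) x 79 mm tall, origin at the centre of its underside. It stands to one side of the turntable.
- stamp: Bystander: hand stamp with a dark wooden knob, 47 x 47 x 68 mm tall, origin at the centre of its underside.

How it is judged:
By the outcome, as a careful person would: the job done as asked, in the order asked, and still so for the second after the job is handed in, with the robot touching nothing.
It also fails if it takes over 64 s, if anything falls off the work surface, if the arm or the gripper's body presses on something with over 40 N, if the wrist force passes 120 N, or if a joint passes its speed limit or range.

## Working session

There is one attempt and no reset: what is moved stays moved. The work goes in short steps, Python scripts to look and compute and a tool call to move; the robot and the scene stay as the last step left them, time stands still between calls to the robot, and variables do not carry over. Pictures are saved under pics/ and viewed, and the job is handed in when it is done.

Besides the shell and the picture viewer there is one more tool, called after "Call:" as name([rows], argument=value, ...), one row to a line, values as JSON. jog_arm: Moves the arm, as the interface text tells. Scaled input: -1 to 1 covers 0.075 m each way for a shift and pi/4 rad each way for a turn. Its arguments: {"type":"object","properties":{"motion":{"type":"array","items":{"type":"object","properties":{"dx":{"type":"number","minimum":-1,"maximum":1},"dy":{"type":"number","minimum":-1,"maximum":1},"dz":{"type":"number","minimum":-1,"maximum":1},"twist":{"type":"number","minimum":-1,"maximum":1}}}},"claw":{"type":"number"},"grip_force":{"type":"number"}},"required":["motion"]}

```bash
mkdir -p pics; ls; python3 - <<'E'
from bench import r
import cv2
for n in ("top","side"):
    im=r.get_image(n); cv2.imwrite(f"pics/{n}0.png",im[:,:,::-1]); print(n,r.get_calibration(n))
s=r.get_state(); print(s['t'],s['tcp_pos'],s['tool_rot'],s['gripper_width'],s['wrist_force'])
E
```

```text
pics
top {'fx': 455.19039822896957, 'fy': 455.19039822896957, 'cx': 288.3145156057759, 'cy': 209.11261076126667, 'origin': array([0.35586088, 0.0142877 , 1.08998979]), 'rotation': array([ 0.72073639,  0.0866576 , -0.07852106, -0.68327444])}
side {'fx': 505.9677056911927, 'fy': 505.9677056911927, 'cx': 274.43533117144955, 'cy': 210.1450620801998, 'origin': array([ 0.48946967, -0.82771326,  0.82712333]), 'rotation': array([ 0.9121257 ,  0.40760877, -0.01507463, -0.0406762 ])}
0.1 [ 0.17190307 -0.49567261  0.23073472] [-0.11703028 -0.69719881 -0.11793739  0.69735823] 0.08536594085192119 [-0.20763868 -0.94521703  0.01315927]
```

View pics/top0.png

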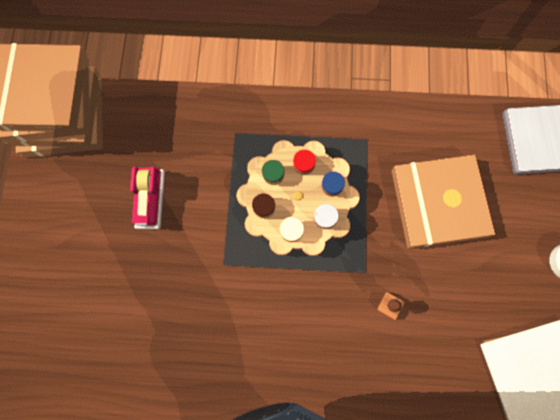

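View pics/side0.png

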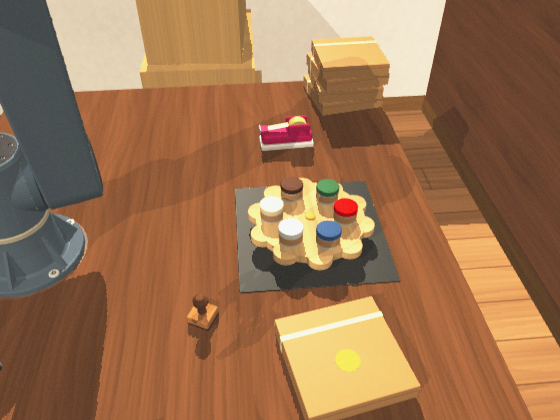

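The top view has +x up and +y left. The red lid is on the far side at about (304,161) and the hub at (297,196), so it needs about half a turn. The tape dispenser is on the +y side, the gift box on the -y side, and the stamp near (392,305). Next I'll measure these.

```bash
cat > h.py <<'E'
from bench import r
import cv2, numpy as np
from scipy.spatial.transform import Rotation as R
def ray(n,u,v,c=None):
    c=c or r.get_calibration(n); q=c['rotation']
    d=np.array([(u-c['cx'])/c['fx'],-(v-c['cy'])/c['fy'],-1.])
    return np.array(c['origin']),R.from_quat([q[1],q[2],q[3],q[0]]).apply(d)
def onz(n,u,v,z):
    o,d=ray(n,u,v); return o+d*(z-o[2])/d[2]
def cross(u1,u2):
    o1,d1=ray('top',*u1);o2,d2=ray('side',*u2)
    s=np.linalg.lstsq(np.c_[d1,-d2],o2-o1,rcond=None)[0]
    a,b=o1+d1*s[0],o2+d2*s[1]; return (a+b)/2,np.linalg.norm(a-b)
def mask(im,lo,hi):
    return cv2.inRange(cv2.cvtColor(im,cv2.COLOR_RGB2HSV),lo,hi)
def blob(m,roi):
    x0,y0,x1,y1=roi; k=np.zeros_like(m);k[y0:y1,x0:x1]=m[y0:y1,x0:x1]
    n,l,st,c=cv2.connectedComponentsWithStats(k); i=1+np.argmax(st[1:,4]); return c[i],st[i],(l==i)
def red(n,im):
    roi=(230,130,375,275) if n=='top' else (235,165,395,290)
    m=mask(im,(0,235,150),(4,255,255))|mask(im,(176,235,150),(180,255,255))
    return blob(m,roi)
E
python3 - <<'E'
from h import *
t=cv2.imread('pics/top0.png')[:,:,::-1].copy(); s=cv2.imread('pics/side0.png')[:,:,::-1].copy()
ct,st,_=red('top',t);cs,ss,_=red('side',s); print(ct,st,cs,ss)
print('red',cross(ct,cs),onz('top',*ct,0.083))
# tray by colour: yellow wood
for n,im,roi in (('top',t,(230,130,375,275)),('side',s,(235,165,395,290))):
    m=mask(im,(0,0,0),(180,255,70)); 
    c,b,l=blob(m,roi); cn=max(cv2.findContours(l.astype(np.uint8),cv2.RETR_EXTERNAL,cv2.CHAIN_APPROX_NONE)[0],key=cv2.contourArea)
    ap=cv2.approxPolyDP(cn,12,True)[:,0]; print(n,'mat',[(tuple(p),onz(n,*map(float,p),0.003)[:2].round(4)) for p in ap])
    m=mask(im,(10,60,120),(35,255,255)); c,b,l=blob(m,roi); print(n,'tray',c,b)
# hub (orange) 
m=mask(t,(10,200,150),(25,255,255)); c,b,l=blob(m,(285,185,310,207)); print('hub',c,b,onz('top',*c,0.048))
m=mask(s,(10,220,150),(27,255,255)); c2,b,l=blob(m,(300,205,322,225)); print('hub s',c2,b,cross(c,c2))
for nm,p in dict(tape=(148,198),stamp=(391,306),boxl=(396,165),boxbl=(410,247),boxtl=(396,165),boxtr=(478,156),tape_r=(165,170),tape_b=(160,228)).items(): print(nm,onz('top',*p,0.03).round(3))
E
```

```text
Traceback (most recent call last):
  File "h.py", line 22, in red
    return blob(m,roi)
  File "h.py", line 18, in blob
    n,l,st,c=cv2.connectedComponentsWithStats(k); i=1+np.argmax(st[1:,4]); return c[i],st[i],(l==i)
                                                      ~~~~~~~~~^^^^^^^^^^
ValueError: attempt to get argmax of an empty sequence
```

```bash
python3 - <<'E'
import cv2
t=cv2.imread('pics/top0.png')[125:280,220:380]; cv2.imwrite('pics/top0z.png',cv2.resize(t,None,fx=3.8,fy=3.8,interpolation=cv2.INTER_CUBIC))
E
```

```text
(no output)
```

View pics/top0z.png

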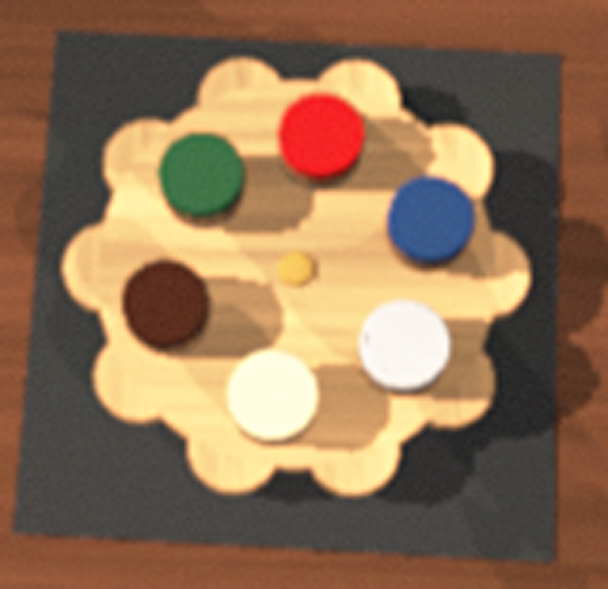

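The zoom shows ten clear lobes, red near the top and the hub in the middle. My red threshold was too strict, so I'll loosen it.

```bash
python3 - <<'E'
import re
s=open('h.py').read()
s=s.replace("(0,235,150),(4,255,255)","(0,170,110),(7,255,255)").replace("(176,235,150),(180,255,255)","(172,170,110),(180,255,255)")
open('h.py','w').write(s)
E
python3 - <<'E'
from h import *
t=cv2.imread('pics/top0.png')[:,:,::-1].copy(); s=cv2.imread('pics/side0.png')[:,:,::-1].copy()
h=cv2.cvtColor(t,cv2.COLOR_RGB2HSV);hs=cv2.cvtColor(s,cv2.COLOR_RGB2HSV)
print('redpix',h[161,304],hs[208,345],'hub',h[196,297],hs[216,311],'mat',h[140,245],hs[200,245],'wood',h[150,285],h[210,297])
ct,st,_=red('top',t);cs,ss,_=red('side',s); print(ct,st,cs,ss)
print('red',cross(ct,cs),onz('top',*ct,0.083))
for n,im,roi in (('top',t,(215,125,385,285)),('side',s,(225,160,400,295))):
    m=mask(im,(0,0,0),(180,110,90))|mask(im,(14,40,150),(35,190,255)) 
    c,b,l=blob(m,roi); cn=max(cv2.findContours(l.astype(np.uint8),cv2.RETR_EXTERNAL,cv2.CHAIN_APPROX_NONE)[0],key=cv2.contourArea)
    ap=cv2.approxPolyDP(cn,10,True)[:,0]; print(n,'mat',[(tuple(map(int,p)),onz(n,*map(float,p),0.003)[:2].round(4)) for p in ap])
m=mask(t,(14,40,150),(35,200,255)); c,b,l=blob(m,(230,130,375,275))
cn=max(cv2.findContours(l.astype(np.uint8),cv2.RETR_EXTERNAL,cv2.CHAIN_APPROX_NONE)[0],key=cv2.contourArea)
P=np.array([onz('top',*map(float,p),0.044)[:2] for p in cn[:,0]])
(cx,cy),rad=cv2.minEnclosingCircle(P.astype(np.float32)); print('tray circle',cx,cy,rad)
print('hub',onz('top',297.5,195.5,0.048),cross((297.5,195.5),(310.5,216)))
for nm,p in dict(stamp=(391,306),boxbl=(410,247),boxtl=(396,165),boxtr=(478,156),tape_tr=(165,170),tape_br=(160,228)).items(): print(nm,onz('top',*p,0.03).round(3))
E
```

```text
redpix [  0 221 246] [  0 223 247] hub [ 21 156 248] [ 27 166 247] mat [15 16 64] [ 20  43 147] wood [ 21 108 252] [ 24  94 255]
[304.06879607 160.46683047] [293 150  23  22 407] [345.36956522 207.23369565] [334 198  24  19 368]
red (array([0.71631481, 0.00202911, 0.07683197]), np.float64(8.92306603664074e-07)) [0.71412086 0.00210375 0.083     ]
top mat [((235, 133), array([0.8075, 0.181 ])), ((224, 264), array([0.472 , 0.1801])), ((365, 272), array([ 0.471 , -0.1562])), ((367, 140), array([ 0.8058, -0.1563]))]
side mat [((248, 207), array([0.5007, 0.1067])), ((252, 260), array([ 0.501, -0.07 ])), ((280, 289), array([ 0.5547, -0.1567])), ((371, 283), array([ 0.7465, -0.1581])), ((362, 267), array([ 0.7373, -0.1123])), ((377, 256), array([ 0.7773, -0.0834])), ((375, 224), array([0.7969, 0.0182])), ((338, 182), array([0.7384, 0.1831])), ((328, 195), array([0.7039, 0.1337])), ((301, 177), array([0.6453, 0.2129])), ((301, 199), array([0.6342, 0.1246])), ((268, 186), array([0.5559, 0.1837]))]
tray circle 0.6386304497718811 0.013716419227421284 0.14705918729305267
hub [0.6382498  0.01320307 0.048     ] (array([0.63974005, 0.01326644, 0.0461215 ]), np.float64(0.0018985426951900549))
stamp [ 0.394 -0.212  0.03 ]
boxbl [ 0.532 -0.256  0.03 ]
boxtl [ 0.733 -0.224  0.03 ]
boxtr [ 0.767 -0.425  0.03 ]
tape_tr [0.691 0.34  0.03 ]
tape_br [0.546 0.335 0.03 ]
```

```bash
cat >> h.py <<'E'
C=np.array([0.639,0.0132])
def phase(im,zt=0.044):
    m=mask(im,(14,40,150),(35,200,255)); m=cv2.morphologyEx(m,cv2.MORPH_CLOSE,np.ones((3,3),np.uint8))
    c,b,l=blob(m,(228,130,377,275))
    cn=max(cv2.findContours(l.astype(np.uint8),cv2.RETR_EXTERNAL,cv2.CHAIN_APPROX_NONE)[0],key=cv2.contourArea)
    P=np.array([onz('top',*map(float,p),zt)[:2] for p in cn[:,0]])-C
    a=np.arctan2(P[:,1],P[:,0]); g=np.deg2rad(np.arange(360)); o=np.argsort(a)
    rr=np.interp(g,a[o],np.hypot(*P.T)[o],period=2*np.pi)
    z=np.sum(rr*np.exp(-10j*g)); return -np.degrees(np.angle(z))/10%36, rr.min(),rr.max(),abs(z)/180
def tool():
    s=r.get_state(); q=s['tool_rot']; M=R.from_quat([q[1],q[2],q[3],q[0]]).as_matrix()
    p=np.array(s['tcp_pos']); d=p[:2]-C
    print('t',round(s['t'],2),'tcp',p.round(4),'rad',np.hypot(*d).round(4),'ang',np.degrees(np.arctan2(d[1],d[0])).round(1),'yaw_y',np.degrees(np.arctan2(M[1,1],M[0,1])).round(1),'x',M[:,0].round(3),'F',np.round(s['wrist_force'],1),'w',round(s['gripper_width'],4),'q',np.round(s['joint_pos'],2))
def redang(save=None):
    im=r.get_image('top'); 
    if save: cv2.imwrite(f'pics/{save}.png',cv2.resize(im[125:285,215:385,::-1],None,fx=3.5,fy=3.5,interpolation=cv2.INTER_CUBIC))
    im2=r.get_image('side')
    for n,i in (('top',im),('side',im2)):
        try:
            c,st,_=red(n,i); p=onz(n,*c,0.081)[:2]-C
            print(n,'red',(p+C).round(4),'rad',np.hypot(*p).round(4),'ang',np.degrees(np.arctan2(p[1],p[0])).round(2),'area',st[4])
        except Exception as e: print(n,e)
    return im
E
python3 - <<'E'
from h import *
t=cv2.imread('pics/top0.png')[:,:,::-1].copy()
print(phase(t)); tool()
im=redang()
# other lids
for nm,lo,hi in (('green',(60,100,50),(90,255,200)),('blue',(100,120,80),(125,255,255)),('silver',(0,0,200),(180,25,255)),('cream',(20,10,240),(40,60,255)),('brown',(0,60,20),(14,255,90))):
    c,st,_=blob(mask(t,lo,hi),(240,140,360,262)); p=onz('top',*c,0.082)[:2]-C; print(nm,c.round(1),st[4],np.hypot(*p).round(4),np.degrees(np.arctan2(p[1],p[0])).round(1))
E
```

```text
(np.float64(19.886067042882903), np.float64(0.1221045403542347), np.float64(0.14731774512335305), np.float64(0.01144361216424381))
t 0.1 tcp [ 0.1719 -0.4957  0.2307] rad 0.6907 ang -132.5 yaw_y -70.9 x [-0.     0.001 -1.   ] F [-0.2 -0.9  0. ] w 0.0854 q [-1.24  0.24 -0.01  1.32 -0.    1.57]
top red [0.7148 0.0021] rad 0.0766 ang -8.34 area 407
side red [ 0.7151 -0.0025] rad 0.0777 ang -11.65 area 366
green [272.6 170.6] 331 0.0768 52.4
blue [332.9 182.5] 354 0.084 -72.5
silver [325.9 215.2] 394 0.0848 -128.4
cream [291.1 228.4] 401 0.0882 173.0
brown [263.1 205.8] 155 0.0863 116.4
```

The tray centre is about (0.639, 0.013), and the mat centre, hub and rim circle all agree. The hollows sit at -106° and -70°, and red is at about -8°, so it needs about 172° clockwise. The plan is to put the shut fingers in the hollow at -106° on the -y side and sweep round the front to about +82°.

Call:
jog_arm([
  {"dx":0.3,"dy":0.24,"twist":0.2},
  {"dx":0.55,"dy":0.44,"twist":0.2},
  {"dx":0.55,"dy":0.44,"twist":0.2},
  {"dx":0.55,"dy":0.44,"twist":0.2},
  {"dx":0.55,"dy":0.44,"twist":0.2},
  {"dx":0.55,"dy":0.44,"twist":0.2},
  {"dx":0.55,"dy":0.44,"twist":0.2},
  {"dx":0.55,"dy":0.44,"twist":0.2},
  {"dx":0.55,"dy":0.44,"twist":0.2},
  {"dx":0.55,"dy":0.44,"twist":0.2},
  {"dx":0.3,"dy":0.24,"twist":0.2},
  {},
], claw=1, grip_force=20)

```text
validation failed for argument at $.mo...
```

```bash
python3 -c "
from h import *
tool()"
```

```text
t 0.2 tcp [ 0.1719 -0.4958  0.2309] rad 0.6908 ang -132.5 yaw_y -70.9 x [-0.     0.001 -1.   ] F [-0.2 -0.6  0.2] w 0.0856 q [-1.24  0.24 -0.01  1.32 -0.    1.57]
```

Call:
jog_arm([
  {"dx":0.3,"dy":0.24,"dz":0,"twist":0.2},
  {"dx":0.55,"dy":0.44,"dz":0,"twist":0.2},
  {"dx":0.55,"dy":0.44,"dz":0,"twist":0.2},
  {"dx":0.55,"dy":0.44,"dz":0,"twist":0.2},
  {"dx":0.55,"dy":0.44,"dz":0,"twist":0.2},
  {"dx":0.55,"dy":0.44,"dz":0,"twist":0.2},
  {"dx":0.55,"dy":0.44,"dz":0,"twist":0.2},
  {"dx":0.55,"dy":0.44,"dz":0,"twist":0.2},
  {"dx":0.55,"dy":0.44,"dz":0,"twist":0.2},
  {"dx":0.55,"dy":0.44,"dz":0,"twist":0.2},
  {"dx":0.3,"dy":0.24,"dz":0,"twist":0.2},
  {"dx":0,"dy":0,"dz":0,"twist":0},
], claw=1, grip_force=20)

```text
t: 1.7
tcp_pos: [0.5894, -0.1615, 0.2304]
tool_rot: [0.607, 0.362, 0.607, -0.363]
wrist_force: [0.3, -1.0, -0.2]
gripper_width: 0.0001
```

```bash
python3 -c "
from h import *
tool()"
```

```text
t 1.7 tcp [ 0.5894 -0.1615  0.2304] rad 0.1816 ang -105.8 yaw_y 28.3 x [-0.001  0.    -1.   ] F [ 0.3 -1.  -0.2] w 0.0001 q [-0.27  0.39  0.2   1.39  0.    0.81]
```

Call:
jog_arm([
  {"dx":0,"dy":0,"dz":0,"twist":0.235},
  {"dx":0,"dy":0,"dz":0,"twist":0.235},
  {"dx":0,"dy":0,"dz":0,"twist":0.235},
  {"dx":0,"dy":0,"dz":0,"twist":0.235},
  {"dx":0,"dy":0,"dz":0,"twist":0.235},
  {"dx":0,"dy":0,"dz":0,"twist":0.235},
  {"dx":0,"dy":0,"dz":0,"twist":0.235},
  {"dx":0,"dy":0,"dz":-0.3,"twist":0.235},
  {"dx":0,"dy":0,"dz":-0.4,"twist":0.235},
  {"dx":0,"dy":-0.05,"dz":-0.4,"twist":0.235},
  {"dx":0,"dy":0,"dz":-0.3,"twist":0.235},
  {"dx":0,"dy":0,"dz":0,"twist":0.235},
])

```text
t: 3.2
tcp_pos: [0.586, -0.1673, 0.1243]
tool_rot: [0.595, -0.38, 0.597, 0.382]
wrist_force: [-0.5, 0.1, 1.1]
gripper_width: -0.0001
```

```bash
python3 -c "
from h import *
tool()"
```

```text
t 3.2 tcp [ 0.586  -0.1673  0.1243] rad 0.1882 ang -106.4 yaw_y 155.2 x [-0.004  0.001 -1.   ] F [-0.5  0.1  1.1] w -0.0001 q [-0.28  0.44  0.    1.14 -0.   -1.42]
```

Call:
jog_arm([
  {"dx":0,"dy":0,"dz":-0.32,"twist":0.1},
  {"dx":0,"dy":0,"dz":-0.4,"twist":0.095},
  {"dx":0,"dy":0,"dz":-0.35,"twist":0},
  {"dx":0,"dy":0,"dz":-0.2,"twist":0},
  {"dx":0,"dy":0,"dz":0,"twist":0},
])

```text
t: 3.82
tcp_pos: [0.5872, -0.167, 0.0304]
tool_rot: [0.565, -0.424, 0.566, 0.425]
wrist_force: [-0.3, 0.6, 1.2]
gripper_width: 0.0001
```

```bash
python3 -c "
from h import *
tool()
im=redang('t1'); cv2.imwrite('pics/w1.png',r.get_image('wrist')[:,:,::-1]);cv2.imwrite('pics/s1.png',r.get_image('side')[:,:,::-1])"
```

```text
t 3.83 tcp [ 0.5872 -0.167   0.0304] rad 0.1875 ang -106.0 yaw_y 163.7 x [-0.002  0.    -1.   ] F [-0.3  0.6  1.2] w 0.0001 q [-0.28  0.51 -0.13  0.93 -0.   -1.56]
top red [0.7141 0.0018] rad 0.076 ang -8.63 area 410
side red [ 0.715  -0.0028] rad 0.0777 ang -11.87 area 366
```

View pics/s1.png

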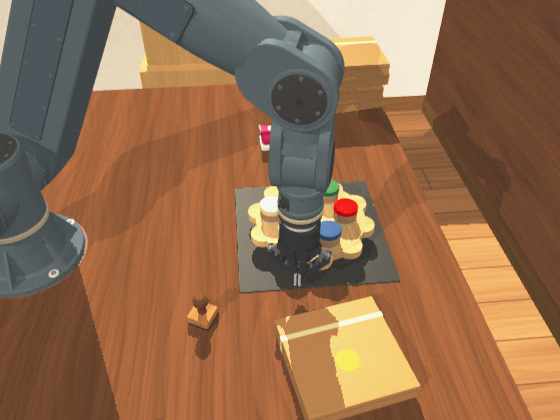

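View pics/w1.png

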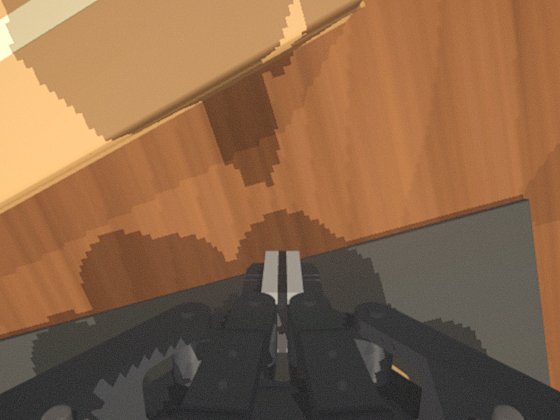

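Call:
jog_arm([
  {"dx":0.05,"dy":0.19,"dz":0,"twist":0},
  {"dx":0.06,"dy":0.2,"dz":-0.02,"twist":0},
  {"dx":0.02,"dy":0.06,"dz":0,"twist":0},
  {"dx":0.02,"dy":0.06,"dz":0,"twist":0},
  {"dx":0,"dy":0,"dz":0,"twist":0},
])

```text
t: 4.65
tcp_pos: [0.5996, -0.1281, 0.0295]
tool_rot: [0.565, -0.425, 0.565, 0.425]
wrist_force: [0.2, 0.0, -0.6]
gripper_width: 0.0002
```

```bash
python3 -c "
from h import *
tool()
c=r.get_calibration('side');q=c['rotation']
p=R.from_quat([q[1],q[2],q[3],q[0]]).inv().apply(np.array(r.get_state()['tcp_pos'])-c['origin'])
print(c['cx']-c['fx']*p[0]/p[2],c['cy']+c['fy']*p[1]/p[2])
im=r.get_image('side');cv2.imwrite('pics/s2.png',cv2.resize(im[170:300,230:400,::-1],None,fx=4,fy=4,interpolation=cv2.INTER_CUBIC))"
```

```text
t 4.65 tcp [ 0.5996 -0.1281  0.0295] rad 0.1467 ang -105.6 yaw_y 163.8 x [ 0. -0. -1.] F [ 0.2  0.  -0.6] w 0.0002 q [-0.21  0.51 -0.13  0.93 -0.   -1.5 ]
300.12068854209747 268.6898513671047
```

View pics/s2.png

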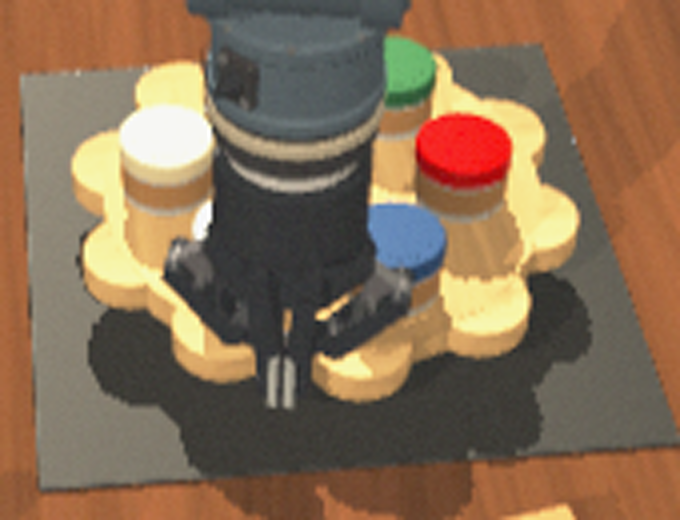

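The fingertips (zoom 280,405) sit in the gap between two lobes, and the projected TCP agrees to about 2 px. I'll compute the arc rows next.

```bash
cat >> h.py <<'E'
def arc(angs,rt=0.141):
    s=r.get_state(); p=np.array(s['tcp_pos'])[:2]; d=p-C; f=np.degrees(np.arctan2(d[1],d[0]))
    q=s['tool_rot']; M=R.from_quat([q[1],q[2],q[3],q[0]]).as_matrix(); yaw=np.degrees(np.arctan2(M[1,1],M[0,1]))
    err=(f-90-yaw+90)%180-90
    out=[];tot=sum(angs)
    for k,a in enumerate(angs):
        f+=a; t=C+rt*np.array([np.cos(np.radians(f)),np.sin(np.radians(f))])
        st=np.round((t-p)/0.075,3); p=p+st*0.075
        tw=round((a+err/len(angs))/45,3)
        out.append('{"dx": %g, "dy": %g, "dz": 0, "twist": %g}'%(st[0],st[1],tw))
    print('['+', '.join(out)+']'); print('end',p,f,'yawerr',err)
E
python3 -c "
from h import *
arc([0,0,-1,-1,-1,-2,-3,-3.5,-4,-4,-4,-3])"
```

```text
[{"dx": 0.022, "dy": 0.078, "dz": 0, "twist": 0.001}, {"dx": -0, "dy": -0, "dz": 0, "twist": 0.001}, {"dx": -0.032, "dy": 0.009, "dz": 0, "twist": -0.021}, {"dx": -0.031, "dy": 0.009, "dz": 0, "twist": -0.021}, {"dx": -0.031, "dy": 0.011, "dz": 0, "twist": -0.021}, {"dx": -0.062, "dy": 0.022, "dz": 0, "twist": -0.043}, {"dx": -0.091, "dy": 0.037, "dz": 0, "twist": -0.066}, {"dx": -0.104, "dy": 0.049, "dz": 0, "twist": -0.077}, {"dx": -0.115, "dy": 0.063, "dz": 0, "twist": -0.088}, {"dx": -0.11, "dy": 0.072, "dz": 0, "twist": -0.088}, {"dx": -0.105, "dy": 0.079, "dz": 0, "twist": -0.088}, {"dx": -0.074, "dy": 0.064, "dz": 0, "twist": -0.066}]
end [ 0.5445364  -0.09146657] -132.07807092130736 yawerr 0.6110912106945534
```

Call:
jog_arm([
  {"dx":0.022,"dy":0.078,"dz":0,"twist":0},
  {"dx":0,"dy":0,"dz":0,"twist":0},
  {"dx":-0.032,"dy":0.009,"dz":0,"twist":-0.021},
  {"dx":-0.031,"dy":0.009,"dz":0,"twist":-0.021},
  {"dx":-0.031,"dy":0.011,"dz":0,"twist":-0.021},
  {"dx":-0.062,"dy":0.022,"dz":0,"twist":-0.043},
  {"dx":-0.091,"dy":0.037,"dz":0,"twist":-0.066},
  {"dx":-0.104,"dy":0.049,"dz":0,"twist":-0.077},
  {"dx":-0.115,"dy":0.063,"dz":0,"twist":-0.088},
  {"dx":-0.11,"dy":0.072,"dz":0,"twist":-0.088},
  {"dx":-0.105,"dy":0.079,"dz":0,"twist":-0.088},
  {"dx":-0.074,"dy":0.064,"dz":0,"twist":-0.066},
])

```text
t: 6.2
tcp_pos: [0.5439, -0.0913, 0.0296]
tool_rot: [0.647, -0.285, 0.647, 0.285]
wrist_force: [0.5, -1.3, 0.4]
gripper_width: -0.0003
```

```bash
python3 -c "
from h import *
tool(); redang('t3'); tool()
arc([-3,-4,-4,-4,-4,-4,-4,-4,-4,-4,-4,-3])"
```

```text
t 6.2 tcp [ 0.5439 -0.0913  0.0296] rad 0.1413 ang -132.3 yaw_y 137.6 x [ 0. -0. -1.] F [ 0.5 -1.3  0.4] w -0.0003 q [-0.17  0.43 -0.29  0.85 -0.   -1.  ]
top red [ 0.7031 -0.028 ] rad 0.0762 ang -32.75 area 424
side red [ 0.7033 -0.0327] rad 0.079 ang -35.54 area 404
t 6.3 tcp [ 0.5436 -0.0911  0.0296] rad 0.1413 ang -132.4 yaw_y 137.7 x [-0.  0. -1.] F [-0.6 -0.7 -0.1] w -0.0 q [-0.17  0.43 -0.29  0.86  0.   -1.  ]
[{"dx": -0.068, "dy": 0.071, "dz": 0, "twist": -0.067}, {"dx": -0.089, "dy": 0.097, "dz": 0, "twist": -0.089}, {"dx": -0.082, "dy": 0.103, "dz": 0, "twist": -0.089}, {"dx": -0.074, "dy": 0.108, "dz": 0, "twist": -0.089}, {"dx": -0.067, "dy": 0.113, "dz": 0, "twist": -0.089}, {"dx": -0.059, "dy": 0.117, "dz": 0, "twist": -0.089}, {"dx": -0.05, "dy": 0.121, "dz": 0, "twist": -0.089}, {"dx": -0.042, "dy": 0.125, "dz": 0, "twist": -0.089}, {"dx": -0.033, "dy": 0.127, "dz": 0, "twist": -0.089}, {"dx": -0.024, "dy": 0.129, "dz": 0, "twist": -0.089}, {"dx": -0.015, "dy": 0.13, "dz": 0, "twist": -0.089}, {"dx": -0.005, "dy": 0.098, "dz": 0, "twist": -0.067}]
end [0.49804107 0.0093587 ] -178.4451304352677 yawerr -0.11342436007305423
```

View pics/t3.png

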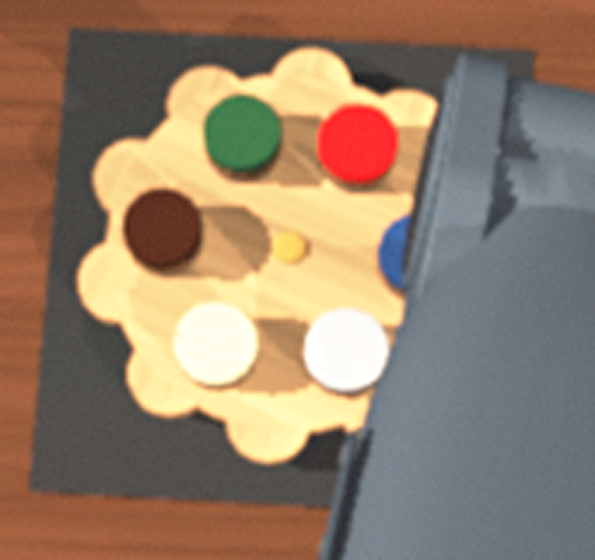

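The tray has turned about 24° clockwise. Red is now at zoom (357,145) with the hub at (288,246), and the tins are undisturbed. I'll continue.

Call:
jog_arm([
  {"dx":-0.068,"dy":0.071,"dz":0,"twist":-0.067},
  {"dx":-0.089,"dy":0.097,"dz":0,"twist":-0.089},
  {"dx":-0.082,"dy":0.103,"dz":0,"twist":-0.089},
  {"dx":-0.074,"dy":0.108,"dz":0,"twist":-0.089},
  {"dx":-0.067,"dy":0.113,"dz":0,"twist":-0.089},
  {"dx":-0.059,"dy":0.117,"dz":0,"twist":-0.089},
  {"dx":-0.05,"dy":0.121,"dz":0,"twist":-0.089},
  {"dx":-0.042,"dy":0.125,"dz":0,"twist":-0.089},
  {"dx":-0.033,"dy":0.127,"dz":0,"twist":-0.089},
  {"dx":-0.024,"dy":0.129,"dz":0,"twist":-0.089},
  {"dx":-0.015,"dy":0.13,"dz":0,"twist":-0.089},
  {"dx":-0.005,"dy":0.098,"dz":0,"twist":-0.067},
])

```text
t: 7.8
tcp_pos: [0.4987, 0.0091, 0.0295]
tool_rot: [0.707, -0.01, 0.707, 0.01]
wrist_force: [-0.2, -1.5, 0.9]
gripper_width: -0.0003
```

```bash
python3 -c "
from h import *
tool(); redang('t4'); tool()
arc([-3,-4,-4,-4,-4,-4,-4,-4,-4,-4,-4,-3])"
```

```text
t 7.8 tcp [0.4987 0.0091 0.0295] rad 0.1403 ang -178.3 yaw_y 91.6 x [-0. -0. -1.] F [-0.2 -1.5  0.9] w -0.0003 q [ 0.02  0.35 -0.42  0.8  -0.   -0.01]
top red [ 0.6604 -0.0857] rad 0.1012 ang -77.81 area 23
side red [ 0.653  -0.0682] rad 0.0826 ang -80.22 area 415
t 7.9 tcp [0.4989 0.0093 0.0296] rad 0.1401 ang -178.4 yaw_y 91.7 x [ 0.  0. -1.] F [ 0.2 -0.7  0.4] w 0.0002 q [ 0.02  0.35 -0.42  0.8   0.   -0.01]
[{"dx": -0.012, "dy": 0.098, "dz": 0, "twist": -0.067}, {"dx": 0.008, "dy": 0.131, "dz": 0, "twist": -0.089}, {"dx": 0.017, "dy": 0.13, "dz": 0, "twist": -0.089}, {"dx": 0.026, "dy": 0.129, "dz": 0, "twist": -0.089}, {"dx": 0.035, "dy": 0.126, "dz": 0, "twist": -0.089}, {"dx": 0.043, "dy": 0.124, "dz": 0, "twist": -0.089}, {"dx": 0.053, "dy": 0.121, "dz": 0, "twist": -0.089}, {"dx": 0.06, "dy": 0.116, "dz": 0, "twist": -0.089}, {"dx": 0.068, "dy": 0.112, "dz": 0, "twist": -0.089}, {"dx": 0.076, "dy": 0.107, "dz": 0, "twist": -0.089}, {"dx": 0.084, "dy": 0.101, "dz": 0, "twist": -0.089}, {"dx": 0.067, "dy": 0.072, "dz": 0, "twist": -0.067}]
end [0.53830138 0.11185452] -224.4172205868999 yawerr -0.1142787680707329
```

Call:
jog_arm([
  {"dx":-0.012,"dy":0.098,"dz":0,"twist":-0.067},
  {"dx":0.008,"dy":0.131,"dz":0,"twist":-0.089},
  {"dx":0.017,"dy":0.13,"dz":0,"twist":-0.089},
  {"dx":0.026,"dy":0.129,"dz":0,"twist":-0.089},
  {"dx":0.035,"dy":0.126,"dz":0,"twist":-0.089},
  {"dx":0.043,"dy":0.124,"dz":0,"twist":-0.089},
  {"dx":0.053,"dy":0.121,"dz":0,"twist":-0.089},
  {"dx":0.06,"dy":0.116,"dz":0,"twist":-0.089},
  {"dx":0.068,"dy":0.112,"dz":0,"twist":-0.089},
  {"dx":0.076,"dy":0.107,"dz":0,"twist":-0.089},
  {"dx":0.084,"dy":0.101,"dz":0,"twist":-0.089},
  {"dx":0.067,"dy":0.072,"dz":0,"twist":-0.067},
])

```text
t: 9.4
tcp_pos: [0.5383, 0.1114, 0.0294]
tool_rot: [0.654, 0.267, 0.655, -0.267]
wrist_force: [-1.1, 0.3, 0.4]
gripper_width: 0.0002
```

```bash
python3 -c "
from h import *
tool(); redang('t5'); tool()
arc([-3,-4,-4,-4,-4,-4,-4,-3,-3,-2,-1,0])"
```

```text
t 9.4 tcp [0.5383 0.1114 0.0294] rad 0.1407 ang 135.7 yaw_y 45.6 x [-0.001  0.    -1.   ] F [-1.1  0.3  0.4] w 0.0002 q [ 0.2   0.42 -0.29  0.85  0.    0.98]
top red [ 0.5937 -0.0514] rad 0.0789 ang -125.03 area 428
side red [ 0.5937 -0.0557] rad 0.0824 ang -123.32 area 405
t 9.5 tcp [0.5389 0.1116 0.0295] rad 0.1404 ang 135.5 yaw_y 45.7 x [ 0.  0. -1.] F [-0.7  0.4 -0. ] w 0.0001 q [ 0.2   0.42 -0.29  0.85  0.    0.98]
[{"dx": 0.065, "dy": 0.074, "dz": 0, "twist": -0.067}, {"dx": 0.1, "dy": 0.085, "dz": 0, "twist": -0.089}, {"dx": 0.105, "dy": 0.078, "dz": 0, "twist": -0.089}, {"dx": 0.111, "dy": 0.071, "dz": 0, "twist": -0.089}, {"dx": 0.115, "dy": 0.062, "dz": 0, "twist": -0.089}, {"dx": 0.12, "dy": 0.055, "dz": 0, "twist": -0.089}, {"dx": 0.123, "dy": 0.046, "dz": 0, "twist": -0.089}, {"dx": 0.094, "dy": 0.028, "dz": 0, "twist": -0.067}, {"dx": 0.095, "dy": 0.024, "dz": 0, "twist": -0.067}, {"dx": 0.065, "dy": 0.013, "dz": 0, "twist": -0.045}, {"dx": 0.032, "dy": 0.006, "dz": 0, "twist": -0.023}, {"dx": -0, "dy": 0, "dz": 0, "twist": -0}]
end [0.61575234 0.152269  ] 99.49163698565636 yawerr -0.16245979198592408
```

View pics/t5.png

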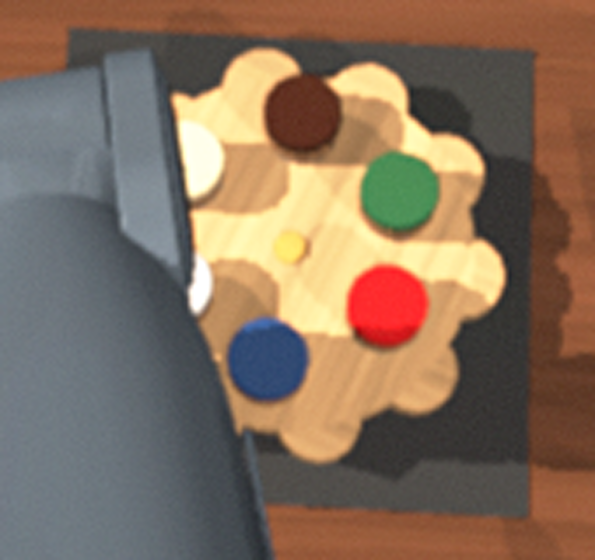

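Red is now at zoom (388,305), the right-front side, with about 56° to go. I'll do a 36° arc and then fine steps.

Call:
jog_arm([
  {"dx":0.065,"dy":0.074,"dz":0,"twist":-0.067},
  {"dx":0.1,"dy":0.085,"dz":0,"twist":-0.089},
  {"dx":0.105,"dy":0.078,"dz":0,"twist":-0.089},
  {"dx":0.111,"dy":0.071,"dz":0,"twist":-0.089},
  {"dx":0.115,"dy":0.062,"dz":0,"twist":-0.089},
  {"dx":0.12,"dy":0.055,"dz":0,"twist":-0.089},
  {"dx":0.123,"dy":0.046,"dz":0,"twist":-0.089},
  {"dx":0.094,"dy":0.028,"dz":0,"twist":-0.067},
  {"dx":0.095,"dy":0.024,"dz":0,"twist":-0.067},
  {"dx":0.065,"dy":0.013,"dz":0,"twist":-0.045},
  {"dx":0.032,"dy":0.006,"dz":0,"twist":-0.023},
  {"dx":0,"dy":0,"dz":0,"twist":0},
])

```text
t: 11.0
tcp_pos: [0.6152, 0.1519, 0.0295]
tool_rot: [0.54, 0.457, 0.54, -0.457]
wrist_force: [-1.0, -0.1, 0.2]
gripper_width: -0.0005
```

```bash
python3 -c "
from h import *
tool(); redang('t6'); tool()
arc([-1,-2,-2,-2,-2,-2,-2,-1.5,-1.,-.5,0,0])"
```

```text
t 11.0 tcp [0.6152 0.1519 0.0295] rad 0.1407 ang 99.7 yaw_y 9.5 x [-0. -0. -1.] F [-1.  -0.1  0.2] w -0.0005 q [ 0.24  0.54 -0.07  0.95 -0.    1.65]
top red [ 0.5646 -0.0129] rad 0.0789 ang -160.69 area 452
side red [ 0.5656 -0.0174] rad 0.0795 ang -157.34 area 398
t 11.1 tcp [0.6151 0.1519 0.0296] rad 0.1407 ang 99.8 yaw_y 9.5 x [-0. -0. -1.] F [-0.9  0.4  0.9] w 0.0002 q [ 0.24  0.54 -0.07  0.95 -0.    1.65]
[{"dx": 0.032, "dy": 0.009, "dz": 0, "twist": -0.022}, {"dx": 0.065, "dy": 0.009, "dz": 0, "twist": -0.044}, {"dx": 0.065, "dy": 0.006, "dz": 0, "twist": -0.044}, {"dx": 0.066, "dy": 0.005, "dz": 0, "twist": -0.044}, {"dx": 0.065, "dy": 0.002, "dz": 0, "twist": -0.044}, {"dx": 0.066, "dy": -0, "dz": 0, "twist": -0.044}, {"dx": 0.065, "dy": -0.003, "dz": 0, "twist": -0.044}, {"dx": 0.049, "dy": -0.003, "dz": 0, "twist": -0.033}, {"dx": 0.033, "dy": -0.003, "dz": 0, "twist": -0.022}, {"dx": 0.016, "dy": -0.002, "dz": 0, "twist": -0.011}, {"dx": 0, "dy": 0, "dz": 0, "twist": 0.001}, {"dx": 0, "dy": 0, "dz": 0, "twist": 0.001}]
end [0.65422283 0.15337116] 83.78977035349565 yawerr 0.3026649819597651
```

View pics/t6.png

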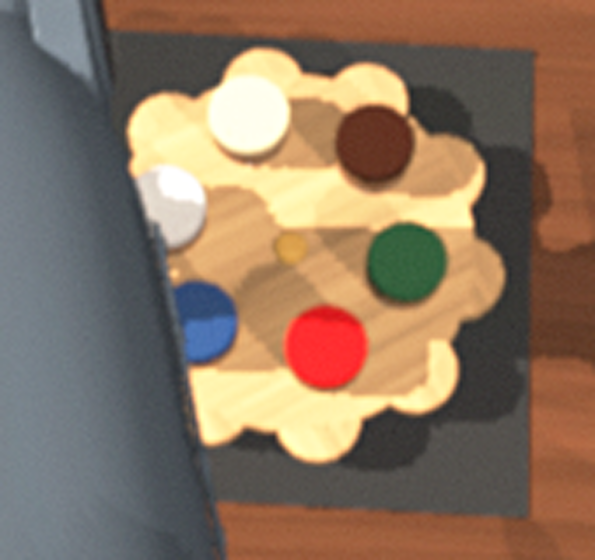

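Call:
jog_arm([
  {"dx":0.032,"dy":0.009,"dz":0,"twist":-0.022},
  {"dx":0.065,"dy":0.009,"dz":0,"twist":-0.044},
  {"dx":0.065,"dy":0.006,"dz":0,"twist":-0.044},
  {"dx":0.066,"dy":0.005,"dz":0,"twist":-0.044},
  {"dx":0.065,"dy":0.002,"dz":0,"twist":-0.044},
  {"dx":0.066,"dy":0,"dz":0,"twist":-0.044},
  {"dx":0.065,"dy":-0.003,"dz":0,"twist":-0.044},
  {"dx":0.049,"dy":-0.003,"dz":0,"twist":-0.033},
  {"dx":0.033,"dy":-0.003,"dz":0,"twist":-0.022},
  {"dx":0.016,"dy":-0.002,"dz":0,"twist":-0.011},
  {"dx":0,"dy":0,"dz":0,"twist":0},
  {"dx":0,"dy":0,"dz":0,"twist":0},
])

```text
t: 12.6
tcp_pos: [0.6544, 0.1536, 0.0296]
tool_rot: [0.471, 0.527, 0.471, -0.527]
wrist_force: [1.3, 0.7, 0.6]
gripper_width: 0.0001
```

```bash
python3 - <<'E'
from h import *
tool(); im=redang('t7')
s=r.get_image('side'); cv2.imwrite('pics/s7.png',cv2.resize(s[160:300,225:405,::-1],None,fx=4,fy=4,interpolation=cv2.INTER_CUBIC))
cv2.imwrite('pics/top7.png',im[:,:,::-1]);cv2.imwrite('pics/side7.png',s[:,:,::-1])
E
```

```text
t 12.6 tcp [0.6544 0.1536 0.0296] rad 0.1412 ang 83.8 yaw_y -6.4 x [ 0. -0. -1.] F [1.3 0.7 0.6] w 0.0001 q [ 0.23  0.6   0.04  1.   -0.    1.91]
top red [0.5601 0.0076] rad 0.079 ang -175.95 area 445
side red [0.5615 0.0028] rad 0.0782 ang -172.33 area 372
```

View pics/t7.png

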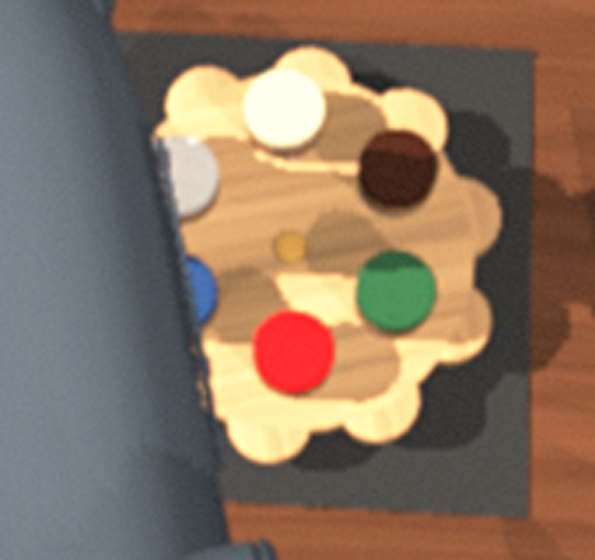

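View pics/s7.png

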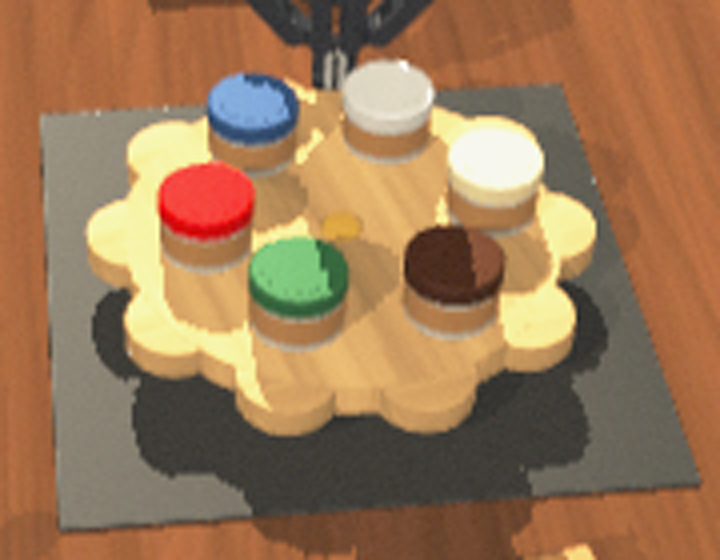

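```bash
python3 - <<'E'
from h import *
L=dict(red=(207,195),blue=(254,103),silver=(388,93),cream=(496,157),brown=(454,259),green=(299,269))
P=np.array([onz('side',u/4+225-.4,v/4+160-.4,0.083)[:2] for u,v in L.values()])
A=np.c_[2*P,np.ones(6)]; s=np.linalg.lstsq(A,(P**2).sum(1),rcond=None)[0]; c=s[:2]
for o,nm in ((c,'fit'),(P.mean(0),'mean'),(C,'C')):
    d=P-o; print(nm,o.round(4),np.hypot(*d.T).round(4),np.degrees(np.arctan2(d[:,1],d[:,0])).round(1))
h=onz('side',342/4+225-.4,225/4+160-.4,0.048); print('hub side',h)
print('hub top',onz('top',290/3.5+215-.4,247/3.5+125-.4,0.048))
print('red top',onz('top',294/3.5+215-.4,351/3.5+125-.4,0.083))
# mat corners side
for u,v in ((41,116),(563,84),(62,528),(698,484)): print(onz('side',u/4+225-.4,v/4+160-.4,0.003).round(4))
E
```

```text
fit [0.6439 0.013 ] [0.0824 0.0851 0.079  0.0838 0.0836 0.0806] [-174.9  124.    66.5    6.7  -57.8 -118.7]
mean [0.6424 0.0136] [0.081  0.0837 0.079  0.0852 0.085  0.0805] [-174.4  123.4   65.3    6.1  -57.1 -117.5]
C [0.639  0.0132] [0.0775 0.0822 0.0809 0.0886 0.0865 0.0786] [-174.4  121.3   63.2    6.1  -55.1 -115.5]
hub side [0.63950207 0.01216072 0.048     ]
hub top [0.63905004 0.01334425 0.048     ]
red top [0.56034518 0.00738108 0.083     ]
[0.4705 0.1811 0.003 ]
[0.8104 0.1822 0.003 ]
[ 0.4718 -0.156   0.003 ]
[ 0.8069 -0.1571  0.003 ]
```

Both views now put red about 4.5° short. I'll push that last bit gently.

```bash
python3 -c "
from h import *
arc([-.5,-.5,-.5,-.5,-.5,-.5,-.5,-.5,-.5,0,0,0])"
```

```text
[{"dx": 0.016, "dy": -0.005, "dz": 0, "twist": -0.011}, {"dx": 0.016, "dy": -0.002, "dz": 0, "twist": -0.011}, {"dx": 0.017, "dy": -0.002, "dz": 0, "twist": -0.011}, {"dx": 0.016, "dy": -0.002, "dz": 0, "twist": -0.011}, {"dx": 0.016, "dy": -0.003, "dz": 0, "twist": -0.011}, {"dx": 0.016, "dy": -0.002, "dz": 0, "twist": -0.011}, {"dx": 0.016, "dy": -0.003, "dz": 0, "twist": -0.011}, {"dx": 0.017, "dy": -0.003, "dz": 0, "twist": -0.011}, {"dx": 0.016, "dy": -0.003, "dz": 0, "twist": -0.011}, {"dx": -0, "dy": 0, "dz": 0, "twist": 0}, {"dx": -0, "dy": 0, "dz": 0, "twist": 0}, {"dx": -0, "dy": 0, "dz": 0, "twist": 0}]
end [0.66523857 0.15172079] 79.28519632741863 yawerr 0.16712016798996387
```

Call:
jog_arm([
  {"dx":0.016,"dy":-0.003,"dz":0,"twist":-0.011},
  {"dx":0.016,"dy":-0.002,"dz":0,"twist":-0.011},
  {"dx":0.017,"dy":-0.002,"dz":0,"twist":-0.011},
  {"dx":0.016,"dy":-0.002,"dz":0,"twist":-0.011},
  {"dx":0.016,"dy":-0.003,"dz":0,"twist":-0.011},
  {"dx":0.016,"dy":-0.002,"dz":0,"twist":-0.011},
  {"dx":0.016,"dy":-0.003,"dz":0,"twist":-0.011},
  {"dx":0.017,"dy":-0.003,"dz":0,"twist":-0.011},
  {"dx":0.016,"dy":-0.003,"dz":0,"twist":-0.011},
  {"dx":0,"dy":0,"dz":0,"twist":0},
  {"dx":0,"dy":0,"dz":0,"twist":0},
])

```text
t: 14.12
tcp_pos: [0.6653, 0.1518, 0.0295]
tool_rot: [0.451, 0.545, 0.451, -0.545]
wrist_force: [0.2, 0.1, -0.3]
gripper_width: 0.0
```

```bash
python3 - <<'E'
from h import *
tool(); im=redang('t8')
s=r.get_image('side'); cv2.imwrite('pics/s8.png',cv2.resize(s[160:300,225:405,::-1],None,fx=4,fy=4,interpolation=cv2.INTER_CUBIC))
E
```

```text
t 14.12 tcp [0.6653 0.1518 0.0295] rad 0.1411 ang 79.2 yaw_y -10.8 x [ 0. -0. -1.] F [ 0.2  0.1 -0.3] w 0.0 q [ 0.22  0.62  0.07  1.02 -0.    1.98]
top red [0.56   0.0137] rad 0.079 ang 179.63 area 442
side red [0.5608 0.0085] rad 0.0783 ang -176.57 area 364
```

View pics/s8.png

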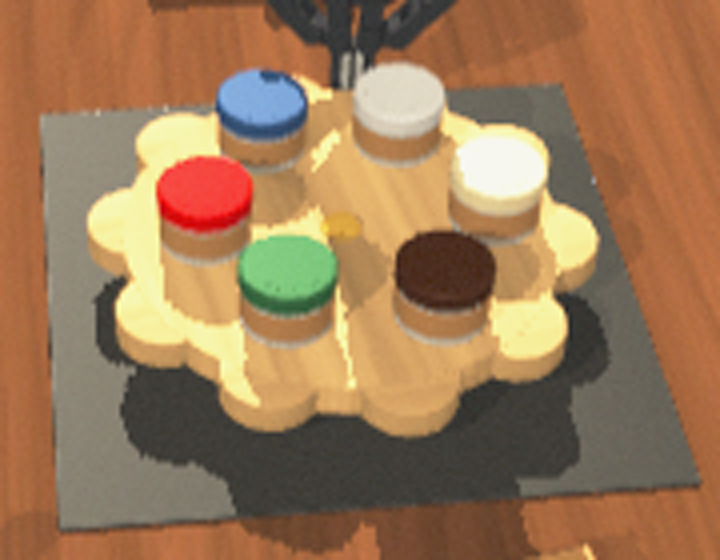

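View pics/t8.png

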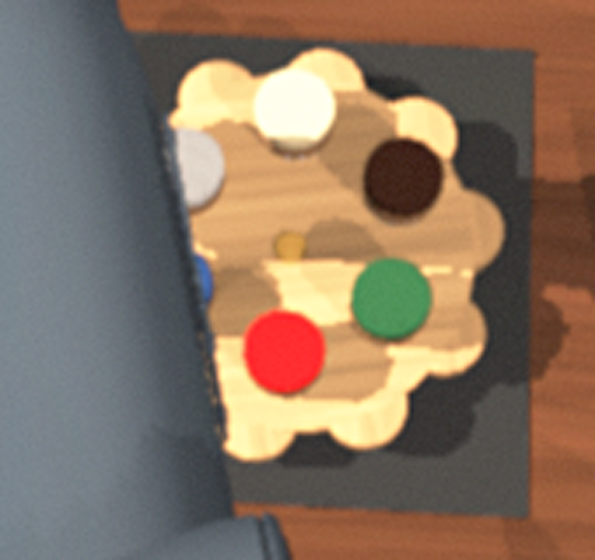

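Call:
jog_arm([
  {"dx":-0.04,"dy":0.008,"dz":0,"twist":0},
  {"dx":-0.025,"dy":0.005,"dz":0,"twist":0},
  {"dx":0.02,"dy":0.12,"dz":0,"twist":0},
  {"dx":0.03,"dy":0.18,"dz":0,"twist":0},
  {"dx":0.04,"dy":0.2,"dz":0,"twist":0},
  {"dx":0.03,"dy":0.15,"dz":0,"twist":0},
  {"dx":0,"dy":0,"dz":0.3,"twist":0},
  {"dx":0,"dy":0,"dz":0.6,"twist":0},
  {"dx":0,"dy":0,"dz":0.8,"twist":0},
  {"dx":0,"dy":0,"dz":0.8,"twist":0},
  {"dx":0,"dy":0,"dz":0.4,"twist":0},
  {"dx":0,"dy":0,"dz":0,"twist":0},
])

```text
t: 15.78
tcp_pos: [0.6705, 0.2026, 0.2501]
tool_rot: [0.451, 0.547, 0.45, -0.543]
wrist_force: [-0.2, 0.3, -0.0]
gripper_width: 0.0001
```

Call:
jog_arm([
  {"dx":-0.2,"dy":0.3,"dz":0.1,"twist":0},
  {"dx":-0.4,"dy":0.5,"dz":0.1,"twist":0},
  {"dx":-0.5,"dy":0.5,"dz":0,"twist":0},
  {"dx":-0.5,"dy":0.5,"dz":0,"twist":0},
  {"dx":-0.5,"dy":0.4,"dz":0,"twist":0},
  {"dx":-0.3,"dy":0.2,"dz":0,"twist":0},
  {"dx":0,"dy":0,"dz":0,"twist":0},
  {"dx":0,"dy":0,"dz":0,"twist":0},
])

```text
t: 16.77
tcp_pos: [0.489, 0.3818, 0.2614]
tool_rot: [-0.451, -0.544, -0.451, 0.545]
wrist_force: [0.3, -0.7, -0.1]
gripper_width: 0.0004
```

```bash
python3 - <<'E'
from h import *
tool(); im=redang('t9'); cv2.imwrite('pics/top9.png',im[:,:,::-1])
print('lobe phase',phase(im),'hub/mat:')
s=r.get_image('side'); cv2.imwrite('pics/s9.png',cv2.resize(s[160:300,225:405,::-1],None,fx=4,fy=4,interpolation=cv2.INTER_CUBIC))
cv2.imwrite('pics/side9.png',s[:,:,::-1])
E
```

```text
t 16.77 tcp [0.489  0.3818 0.2614] rad 0.3979 ang 112.1 yaw_y -10.8 x [-0.001 -0.001 -1.   ] F [ 0.3 -0.7 -0.1] w 0.0004 q [ 0.66  0.4   0.3   1.47 -0.    2.42]
top red [0.5605 0.0137] rad 0.0785 ang 179.64 area 440
side red [0.5607 0.0087] rad 0.0784 ang -176.68 area 365
lobe phase (np.float64(27.545193541156127), np.float64(0.12327545340085048), np.float64(0.1470189591059178), np.float64(0.011409486993634853)) hub/mat:
```

View pics/top9.png

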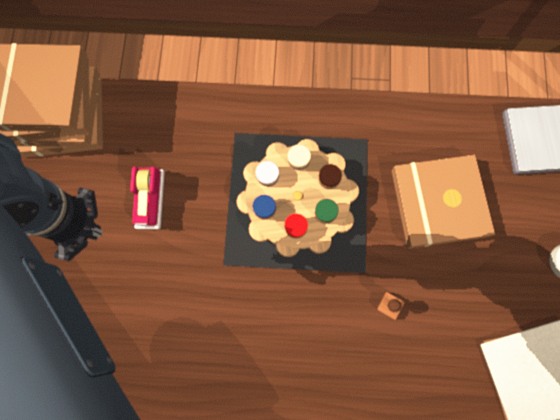

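View pics/s9.png

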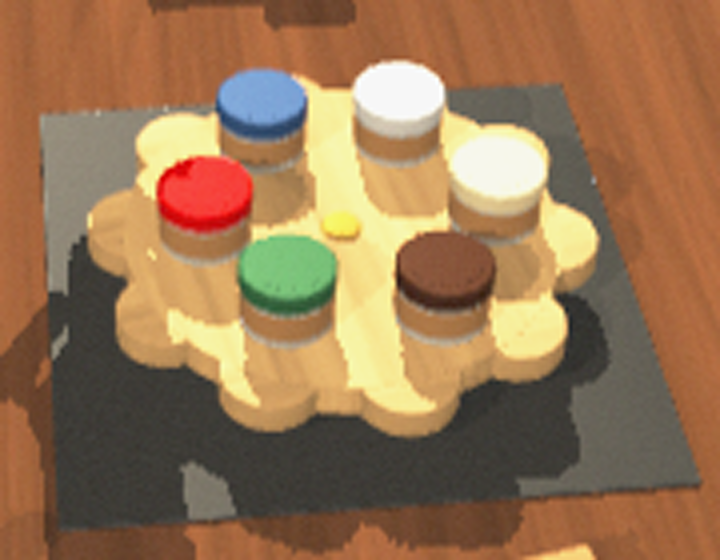

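View pics/t9.png

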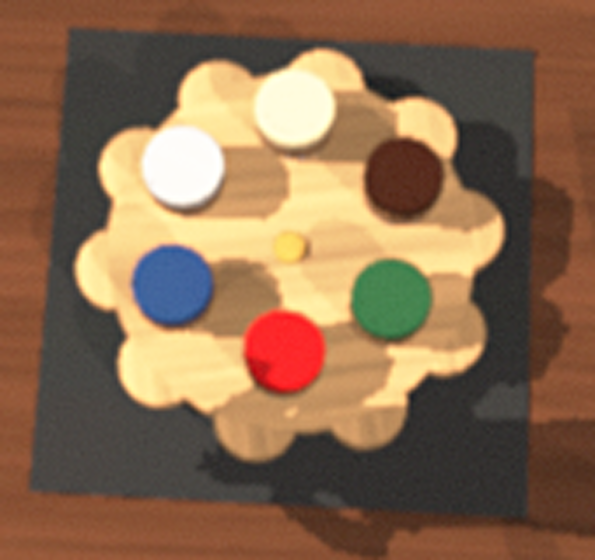

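Using each view's own rotation centre, so the bias cancels, red comes out within about 0.5° of straight front in both. It didn't move while I withdrew, and the gift box, tape dispenser and stamp look unmoved in the top view.

```bash
python3 -c "
from bench import r
print(r.hand_in())"
```

```text
the job is handed in; nothing more can be done
None
```

The tin with the red lid is now at the front, within about 0.5° of straight out from the middle, and I've handed the job in. With the shut fingertips in one hollow of the rim, I turned the tray about 172° clockwise, drew the fingers straight out and moved the arm clear. It took about 17 s on the robot's clock.

**Angle:** the top view puts the red tin at 179.6° about the measured axis, where 180° is straight to the front. Direct readings from the side view were about 3–4° off (-176.7°). I put that down to the visible lid wall biasing the measurement. With the turning centre worked out from the side view's own before-and-after positions, it gives about 179.7°. The rim lobes also show a turn of 172.3°.

**Standing still:** the red tin's readings were the same just before I withdrew the fingers and after.

**Other objects:** wrist force at the checks between moves was under about 2 N. All six tins are still upright in their ring. By eye in the top view, the gift box, tape dispenser and stamp are where they started; I did not measure them again.

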